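# Slide back the stopcock box cover and push the disc-marked handle shut

### The arm

A 7-joint arm with a two-finger parallel gripper is mounted at the origin on a cart in front of the work surface, level with it; the furniture and walls round the work are solid. World frame = base frame: x ahead of the robot, y to its left, z up, the work surface at z = 0. Lengths are in m, angles in rad, forces in N, time in s.
With the tool pointing down it reaches from about 0.425 to 0.875 m from the base axis. Payload 4.7 kg.
Tool frame: the origin (TCP) lies on the front face of the gripper's body, between the roots of the fingers; the fingertips stand 73 mm ahead of it and the grasp point (between the pads) lies 54 mm ahead of it (manip.tips_ahead is the distance from the TCP to the fingertips, in m); z points along the fingers, y is the direction in which the jaws open and shut (so a half turn about z gives the same grasp; the last joint's range is limited). The gripper opens to 85 mm and grips with 20 to 120 N. Pads are 22 mm wide; open, the fingers measure 114 mm over their backs; the gripper's body (76 mm by 85 mm) begins 54 mm behind the grasp point. The pads swing forward as they close: fully open they stand 13 mm farther back than shut.
Start: joints at [-1.183, 0.321, -0.07, 1.45, 0.023, 1.371, -0.057], TCP at [0.237, 0.605, 0.304] pointing down, gripper open.
Joint ranges: [-2.86, 2.86], [-0.3, 2.09], [-1.38, 1.24], [0.06, 2.45], [-1.56, 4.7], [0.09, 2.05], [-2.69, 2.69]. Speed limits (rad/s): [2.57, 2.57, 3.14, 3.14, 3.14, 3.14, 3.14].

### API

Orientations are given as [roll, pitch, yaw] about the fixed x, y, z axes, in that order (R = Rz(yaw) Ry(pitch) Rx(roll)).
In Python, from workcell import readout, optics, hand_in, models, manip gives the robot as it stands.
- The arm moves only by the shell command python3 -m creep 'ROWS' [FORCE]. ROWS is JSON, a list of rows, each a list of 7 numbers: the turn, a rotation vector about the world's x, y, z in degrees, then the shift along the world's x, y, z in mm, then the finger opening in mm, from 0 to 85.4. A call has 1 to 20 rows; each row shifts and turns the pose as measured when the row begins; what a row does not reach is not made up. A row lasts 1/8 s, in which the tool goes at most 62.5 mm and 10.7 degrees, less where a joint would pass 70% of its speed; a pose out of reach is approached as far as the arm can. A call is refused whole if a number of a shift passes 62.5 or a number of a turn 10.7, either way. A call with a gripper value outside its range is refused whole. The fingers move at their own pace and stop on an object; FORCE is the grip in N (left out, the last holds). Time passes only in rows, so rows that do not move let the fingers close. It gives the time, the measured TCP pose, the force and the opening at its end, in the units of the state.
- readout.get_state(): the state, without advancing time (a new reading comes with each control period).
- optics.get_image(name): name is "scene" or "top" or "wrist"; returns a dict with "img" (480x640x3 uint8, red, green, blue), "z_map" (480x640 float32, m along the optical axis (not along the pixel's ray), 0 where there is no reading), "fx", "fy", "cx", "cy" (pixels), "rvec" (rotation vector, rad) and "tvec" (3), from world to camera coordinates, as OpenCV has them. Camera axes: x right, y down, z forward; pixel columns grow to the right and rows downward; lengths in m; the calibration is good to about 2 mm. A picture is of the moment at which its call begins.
- hand_in(): hands the job in, once; it reports no verdict.
Trained networks look in a picture, given as the dict that the camera call returned (one of the last four; its "shot" number tells which), for a name from the list of things; names that differ only in an ending like _2 or _b are one class to them, and where a whole thing is asked for, a point or a joint stands for the part that bears it (a point fixed in the world has none). Each returns a list of dicts, best first, with "confidence" (0 to 1); they miss things now and then, are a little off and sometimes report something else, mostly with a low value. They report only what shows in the picture. A call takes as long as a camera call.
- models.recognise(name, picture): "point" ([column, row] in pixels, amid what is visible of it).
- models.tip_of(name, picture): "point" ([column, row] in pixels: a listed point, or the origin of a listed thing).
The state is a dict: "clock": time; "q": joint angles; "dq": joint speeds; "joint_torque": joint torques, N m; "ee_pos": TCP position; "tool_rot": TCP orientation; "contact_force": force on the tool from outside, world axes, zero at the start; "wrist_torque": the same for the moment, N m; "width": finger opening in m.
Only numpy, scipy, OpenCV 4.12 (cv2) and the standard library are available. Lean on these libraries where they do the work, as an engineer would, in place of code of your own. Each camera call takes 0.05 s, during which the arm holds its last target. There are 200 camera calls.

### The job

Slide the cover of the grey stopcock box fully back, pushing on its raised ridge, so that the two valve handles under it come to light. Then push the handle marked with the wide round disc on its pivot a quarter turn clockwise until it is fully shut, crosswise to its pipe. Only push, do not pinch the ridge or the handle; leave the other handle open as it is and do not disturb the things standing around.

Things in the scene. Friction and masses are not known exactly. Their poses are not given: they have to be found in the camera images.
- stopcock_box: grey low fixed box, 214 mm (its x) by 234 mm (its y), body top 55 mm above the worktop. Origin: centre of its underside; x points to its back (away from the robot within 0.3 rad), y to its left, z up. Aluminium guide rails along x at y = +-106 to 117 mm stand up to z = 64.5 mm, the screw heads on them to 66 mm; a stop strip at the back edge of its closed rear deck also to z = 64.5 mm
- cover (a joint): how far the aluminium cover has been slid back along the box's x: 0 shut over the well, 0.100 m fully back over the deck (end stop); starts at 0 to 0.012. About 2 N of friction plus 8 N per m/s; stays where it is left, cannot be lifted out. The plate is 106 x 212 x 6 mm, its upper face 61.5 mm above the worktop
- ridge_push (a point): middle of the front (robot-side) face of the ridge on the cover, where it is pushed; it moves with the cover. The ridge is a grey plain bar 90 mm long (box y), 16 mm thick (box x), its top 82 mm above the worktop, 20 mm above the plate; this point is 72 mm above the worktop
- disc_handle (a joint): angle of the marked steel handle: 0 open (it points to the box's front, -x, along its pipe), 1.571 fully shut (end stop; points to the box's left, +y). It turns clockwise seen from above about an upright pivot, needs about 0.06 N m and stays where it is left; starts at 0 to 0.25
- disc_pivot (a point): the marked handle's pivot at mid-height of its bar, 42 mm above the worktop. The mark: a round steel disc 36 mm across with a small knob in its middle sits over the pivot (top 53.5 mm above the worktop). The bar is 12 mm wide, 36 to 48 mm above the worktop and reaches 54 mm out from the pivot
- disc_tip (a point): outer end of the marked handle's bar, 54 mm from its pivot, mid-height
- bare_handle (a joint): angle of the other, unmarked handle, same bar and same travel, with only a small dark screw head on its pivot and no disc; starts at 0 to 0.25; to be left alone
- bare_pivot (a point): the unmarked handle's pivot, mid-height of its bar, 42 mm above the worktop
- bare_tip (a point): outer end of the unmarked handle's bar, 54 mm from its pivot
- beaker: small glass beaker, 53 mm across, 71 mm high, loose bystander; origin at the centre of its underside
- white_jar: white sample jar with a white lid, 48 mm across, 57 mm high, loose bystander; origin at the centre of its underside
- brass_weight: brass knobbed weight, 28 mm across, 40 mm high, loose bystander; origin at the centre of its underside
- stopper: brown rubber stopper, 23 mm across, 28 mm high, loose bystander; origin at the centre of its underside
- well_centre (a point): centre of the open well's mouth, 55 mm above the worktop. In the box's frame the well runs from x = -101 to -8 mm and y = -101 to +101 mm, floor at z = 6 mm; front wall 6 mm thick. In it stand two valves side by side, pivots at x = -29 mm, y = -50 and +40 mm; which valve is in which place varies. A fixed white centrifuge, under 0.35 m high, stands to the right of the box

How it is judged:
By the outcome, as a careful person would: the job done as asked, in the order asked, and still so for the second after the job is handed in, with the robot touching nothing.
It also fails if it takes over 51 s, if anything falls off the work surface, if the arm or the gripper's body presses on something with over 40 N, if the wrist force passes 120 N, or if a joint passes its speed limit or range.

## Working session

There is one attempt and no reset: what is moved stays moved. The work goes in short steps, Python scripts to look and compute and a shell command to move; the robot and the scene stay as the last step left them, time stands still between calls to the robot, and variables do not carry over. Pictures are saved under pics/ and viewed, about 8 in all and at most 12, crops included, and the job is handed in when it is done.

```bash
mkdir -p pics; cat > h.py <<'E'
import numpy as np, cv2
from workcell import readout, optics, hand_in, models, manip
def cam(p):
    R=cv2.Rodrigues(np.array(p["rvec"],float))[0]; return R,np.array(p["tvec"],float).ravel()
def at_z(p,uv,z):
    R,t=cam(p); d=R.T@np.array([(uv[0]-p["cx"])/p["fx"],(uv[1]-p["cy"])/p["fy"],1]); c=-R.T@t
    return c+d*(z-c[2])/d[2]
def cloud(p):
    R,t=cam(p); v,u=np.mgrid[:480,:640]; Z=p["z_map"]
    P=np.stack([(u-p["cx"])/p["fx"]*Z,(v-p["cy"])/p["fy"]*Z,Z],-1); return (P-t)@R
def proj(p,X):
    return cv2.projectPoints(np.array(X,float).reshape(-1,3),np.array(p["rvec"],float),np.array(p["tvec"],float),np.array([[p["fx"],0,p["cx"]],[0,p["fy"],p["cy"]],[0,0,1]],float),None)[0].reshape(-1,2)
def save(p,n): cv2.imwrite("pics/"+n,p["img"][:,:,::-1])
E
python3 - <<'E'
from h import *
for c in("top","scene"):
    p=optics.get_image(c); save(p,c+"0.png"); C=cloud(p)
    print(c, -cam(p)[0].T@cam(p)[1])
    for n,z in [("stopcock_box",0),("ridge_push",.072),("beaker",0),("white_jar",0),("brass_weight",0),("stopper",0),("well_centre",.055)]:
        for r in models.tip_of(n,p)[:2]:
            print(n,np.round(r["point"]),round(r["confidence"],2),np.round(at_z(p,r["point"],z),3))
s=readout.get_state(); print(s["clock"],s["ee_pos"],s["tool_rot"],s["contact_force"])
E
```

```text
top [0.30627416 0.21846047 1.41987489]
stopcock_box [298. 270.] 0.93 [0.539 0.289 0.   ]
ridge_push [296. 287.] 0.56 [0.488 0.291 0.072]
beaker [406. 304.] 0.89 [0.447 0.034 0.   ]
white_jar [352. 185.] 0.7 [0.748 0.149 0.   ]
brass_weight [201. 302.] 0.56 [0.47  0.524 0.   ]
stopper [451. 304.] 0.61 [ 0.443 -0.074  0.   ]
well_centre [292. 290.] 0.85 [0.484 0.3   0.055]
scene [0.03032317 1.22027124 0.66533805]
stopcock_box [318. 292.] 0.77 [0.542 0.289 0.   ]
ridge_push [336. 274.] 0.91 [0.486 0.297 0.072]
white_jar [274. 251.] 0.93 [0.761 0.146 0.   ]
brass_weight [297. 359.] 0.77 [0.459 0.533 0.   ]
well_centre [336. 278.] 0.59 [0.492 0.288 0.055]
0.8 [0.23737292 0.60511867 0.30398117] [3.14146544e+00 4.92267347e-05 2.76782519e+00] [0.45450747 0.22876233 0.62739416]
```

View pics/top0.png

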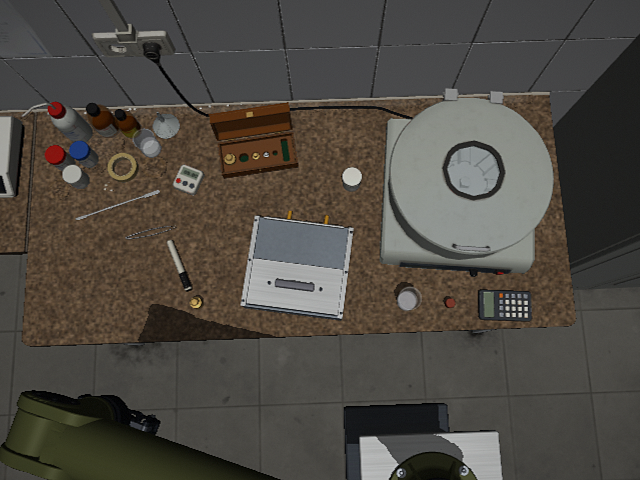

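View pics/scene0.png

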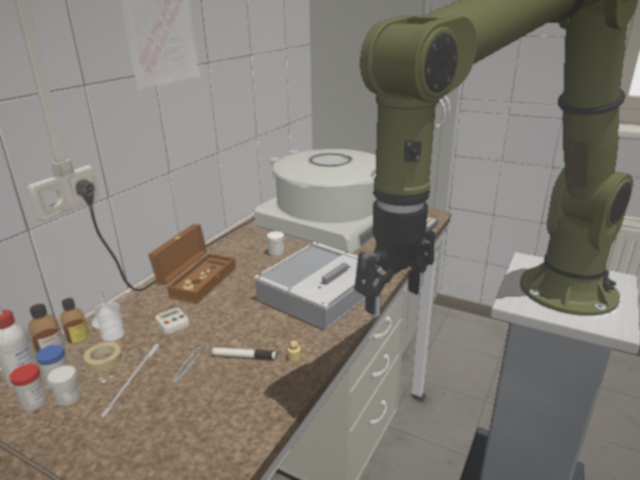

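The top view shows the box with rail corners near (256,217), (353,227), (343,318) and (242,306). The ridge is at (294,285), the jar at (352,178) and the brass weight at (196,302). The beaker (407,298) and stopper are on the right and clear of the box.

```bash
python3 - <<'E'
from h import *
p=optics.get_image("top"); C=cloud(p)
m=(C[...,2]>.05)&(C[...,2]<.072)&(p["z_map"]>0); n,l,s,c=cv2.connectedComponentsWithStats(m.astype(np.uint8))
k=l[270,298]; P=C[l==k][:,:2].astype(np.float32); r=cv2.minAreaRect(P); print(s[k],r,np.median(C[l==k][:,2]))
m=(C[...,2]>.074)&(C[...,2]<.09)&(l*0+1>0); v,u=np.mgrid[:480,:640]; m&=(u>250)&(u<340)&(v>260)&(v<310); P=C[m][:,:2].astype(np.float32); print("ridge",len(P),cv2.minAreaRect(P),P.mean(0))
cv2.imwrite("pics/box.png",cv2.resize(p["img"][200:330,225:375,::-1],None,fx=5,fy=4.6,interpolation=cv2.INTER_CUBIC))
for n in("ridge_push","stopcock_box"): print(models.tip_of(n,p)[:1])
for uv in[(256,217),(353,227),(343,318),(242,306)]: print(at_z(p,uv,.0645))
E
```

```text
[ 241  216  113  103 8689] ((0.5379799604415894, 0.2867695689201355), (0.23458944261074066, 0.2149886041879654), 80.40579223632812) 0.05884113806149634
ridge 276 ((0.4915540814399719, 0.29394587874412537), (0.08913671225309372, 0.016670318320393562), 80.0694351196289) [0.49132177 0.29429516]
[{'point': [293.4, 284.8], 'confidence': 0.71}]
[{'point': [295.9, 272.0], 'confidence': 0.59}]
[0.65730131 0.38144343 0.0645    ]
[0.62477603 0.15467456 0.0645    ]
[0.41377991 0.18678191 0.0645    ]
[0.44939407 0.41558455 0.0645    ]
```

View pics/box.png

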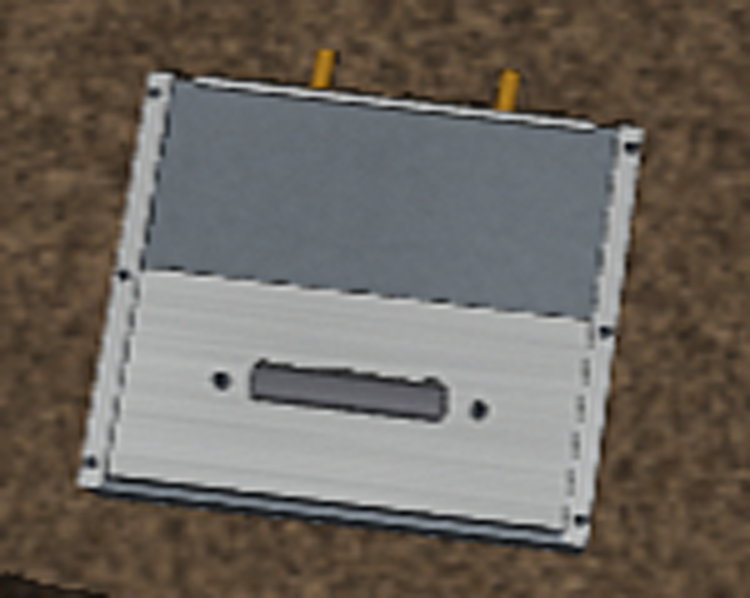

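The box is at (0.538, 0.288) with yaw about -9.4°. The ridge centre is at (0.4915, 0.294), which matches the given size. I'll move in front of and above the ridge, close the fingers and line the tool up with the box (+12° about z).

```bash
python3 -m creep '[[0,0,6,25,-36,0,0],[0,0,6,27,-38,0,0],[0,0,0,27,-38,0,0],[0,0,0,27,-38,0,0],[0,0,0,27,-38,0,0],[0,0,0,27,-38,0,0],[0,0,0,27,-38,0,0],[0,0,0,24,-36,0,0],[0,0,0,0,0,0,0]]'
python3 - <<'E'
from h import *
print(manip.tips_ahead); s=readout.get_state(); print(s)
p=optics.get_image("wrist"); save(p,"w1.png"); 
r=models.tip_of("ridge_push",p); print(r, at_z(p,r[0]["point"],.072) if r else 0)
C=cloud(p); m=(C[...,2]>.074)&(C[...,2]<.09)&(np.hypot(C[...,0]-.49,C[...,1]-.294)<.07); print(m.sum(),cv2.minAreaRect(C[m][:,:2].astype(np.float32)))
t=optics.get_image("top"); print(proj(t,s["ee_pos"]))
E
```

```text
clock: 2.08
ee_pos: [0.4524, 0.2945, 0.3048]
tool_rot: [3.139, 0.001, 2.986]
contact_force: [-0.1, 0.6, 0.4]
width: 0.0001
0.0726
{'clock': 2.075, 'q': array([-0.75877135,  0.08302563,  0.14120937,  1.73201227, -0.01310099,
        1.32455758,  0.80008643]), 'dq': array([-0.02161348, -0.00111034, -0.05716138, -0.00237289, -0.04126401,
       -0.00241564, -0.00233152]), 'joint_torque': array([ 8.97637960e-01, -3.54725218e+01,  1.38412669e+00, -3.10394490e+01,
        2.68056029e-01,  1.23467643e-02,  1.87912448e-01]), 'ee_pos': array([0.45240974, 0.29452737, 0.30482569]), 'tool_rot': array([3.13886835e+00, 1.30851480e-03, 2.98576393e+00]), 'contact_force': array([-0.13311308,  0.61880603,  0.44790155]), 'wrist_torque': array([ 0.01609981,  0.0099112 , -0.01232613]), 'width': 8.872577573297955e-05}
[{'point': [332.2, 259.3], 'confidence': 0.88}] [0.48537504 0.29858563 0.072     ]
2544 ((0.49143779277801514, 0.2940061092376709), (0.09015337377786636, 0.016454657539725304), 80.2960433959961)
[[287.60464051 289.25579342]]
```

View pics/w1.png

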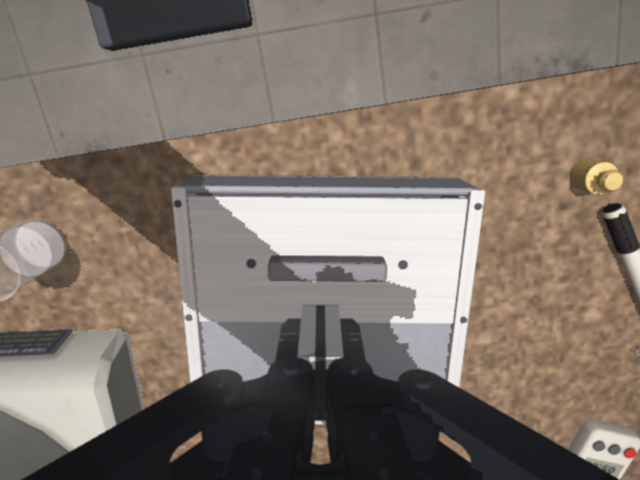

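The wrist view shows the box square to the tool. The ridge, seen at (327,268), is at (0.4914, 0.2940) in the world, and nothing lies in the path. I'll descend in front of it.

```bash
python3 -m creep '[[0,0,0,0,6,-50,0],[0,0,0,0,0,-50,0],[0,0,0,0,0,-40,0],[0,0,0,0,0,0,0]]'
python3 - <<'E'
from h import *
p=optics.get_image("wrist"); C=cloud(p); s=readout.get_state(); print(s["ee_pos"])
# fingertip: points near the tool axis
Q=C.reshape(-1,3); d=Q-s["ee_pos"]; a=np.radians(-9.6); bx=d[:,0]*np.cos(a)+d[:,1]*np.sin(a); by=-d[:,0]*np.sin(a)+d[:,1]*np.cos(a)
m=(np.abs(bx)<.03)&(np.abs(by)<.04)&(d[:,2]<-.03)&(Q[:,2]>.073)&(p["z_map"].ravel()>0)
print(m.sum(),Q[m][:,2].min(),np.percentile(Q[m][:,2],[1,5]))
t=m&(Q[:,2]<Q[m][:,2].min()+.015); print("bx",np.percentile(bx[t],[1,50,99]),"by",np.percentile(by[t],[1,50,99]))
E
```

```text
clock: 2.72
ee_pos: [0.445, 0.3129, 0.1624]
tool_rot: [3.133, 0.0, 3.007]
contact_force: [-0.4, 0.7, 0.2]
width: 0.0
[0.44623031 0.31386059 0.16462453]
5759 0.09249034539837989 [0.09458631 0.09786522]
bx [-0.01263885 -0.01155658 -0.00713761] by [-0.01468688 -0.00185434  0.01154932]
```

```bash
python3 -m creep '[[0,0,-2,7,-13,-14,0],[0,0,0,0,0,-7,0],[0,0,0,0,0,0,0]]'; python3 -c "
from h import *
print(readout.get_state()['ee_pos'])"
```

```text
clock: 3.15
ee_pos: [0.4558, 0.3021, 0.1469]
tool_rot: [3.124, 0.008, 2.97]
contact_force: [0.4, 0.4, -0.1]
width: -0.0002
[0.45579414 0.30209935 0.14694075]
```

```bash
python3 -m creep '[[0,0,0,0,0,-5,0],[0,0,0,12,-2,0,0],[0,0,0,12,-2,0,0],[0,0,0,12,-2,0,0],[0,0,0,12,-2,0,0]]'
```

```text
clock: 3.78
ee_pos: [0.5057, 0.2947, 0.1429]
tool_rot: [3.122, 0.006, 2.972]
contact_force: [-2.9, 0.4, 2.8]
width: -0.0001
```

```bash
python3 -m creep '[[0,0,0,12,-2,1,0],[0,0,0,12,-2,0,0],[0,0,0,12,-2,0,0],[0,0,0,9,-1.5,0,0]]'
```

```text
clock: 4.28
ee_pos: [0.5538, 0.2866, 0.1432]
tool_rot: [3.123, 0.005, 2.971]
contact_force: [-2.9, 2.1, 0.8]
width: -0.0003
```

```bash
python3 -m creep '[[0,0,0,6,-1,0,0],[0,0,0,4,-0.5,0,0],[0,0,0,3,-0.5,0,0]]';python3 -m creep '[[0,0,0,3,-0.5,0,0],[0,0,0,3,-0.5,0,0]]'
```

```text
clock: 4.65
ee_pos: [0.5656, 0.2848, 0.1431]
tool_rot: [3.125, -0.001, 2.972]
contact_force: [-14.1, -1.2, 9.5]
width: -0.0
clock: 4.9
ee_pos: [0.5664, 0.2849, 0.1433]
tool_rot: [3.128, -0.013, 2.974]
contact_force: [-10.4, -0.6, 5.9]
width: -0.0001
```

```bash
python3 -m creep '[[0,0,0,3,-0.5,0,0],[0,0,0,3,-0.5,0,0]]'
```

```text
clock: 5.15
ee_pos: [0.5672, 0.285, 0.1434]
tool_rot: [3.131, -0.025, 2.977]
contact_force: [-9.2, -0.7, 5.9]
width: 0.0
```

The force jump to about 14 N marks the end stop, in the range I worked out. I'll back off, rise and look into the well.

```bash
python3 -m creep '[[0,0,0,-15,2,0,0],[0,0,0,-10,2,50,0],[0,1,0,-30,5,50,0],[0,0,0,-30,5,50,0],[0,0,0,0,0,0,0]]'
python3 - <<'E'
from h import *
p=optics.get_image("wrist"); save(p,"w2.png"); C=cloud(p); print(readout.get_state()["ee_pos"])
m=(C[...,2]>.074)&(C[...,2]<.09)&(np.hypot(C[...,0]-.59,C[...,1]-.28)<.07); print(m.sum(),cv2.minAreaRect(C[m][:,:2].astype(np.float32)) if m.sum() else 0)
for n in("disc_pivot","disc_tip","bare_pivot","bare_tip","ridge_push","well_centre"):
    z={"ridge_push":.072,"well_centre":.055}.get(n,.042)
    for r in models.tip_of(n,p)[:2]: print(n,r["point"],round(r["confidence"],2),np.round(at_z(p,r["point"],z),4))
E
```

```text
clock: 5.78
ee_pos: [0.4796, 0.2984, 0.2977]
tool_rot: [3.132, -0.035, 2.977]
contact_force: [0.2, 0.2, -0.5]
width: 0.0001
[0.47976619 0.2972321  0.29510317]
363 ((0.580042839050293, 0.27882564067840576), (0.08976761251688004, 0.016070282086730003), 84.23796844482422)
disc_pivot [249.2, 258.6] 0.74 [0.4999 0.2382 0.042 ]
disc_tip [264.5, 193.5] 0.73 [0.4496 0.2612 0.042 ]
bare_pivot [359.3, 259.3] 0.56 [0.5156 0.3267 0.042 ]
bare_tip [373.3, 195.5] 0.74 [0.4654 0.3448 0.042 ]
well_centre [316.3, 232.2] 0.6 [0.4838 0.2964 0.055 ]
```

View pics/w2.png

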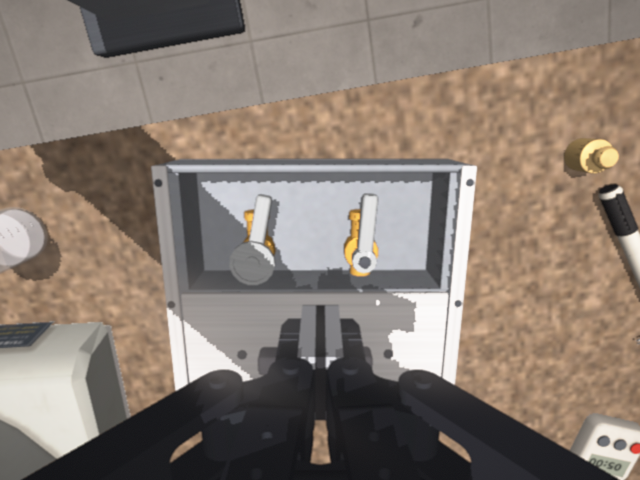

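The well is open. The marked handle, with its disc at (252,262), is on the box's right and its tip is at (264,194), tilted about 0.26 rad. The bare handle is on the left at (365,262). Both measured pivots agree with the nominal ones within 5 mm. Next I'll work out the push path.

```bash
python3 - <<'E'
from h import *
p=optics.get_image("wrist"); C=cloud(p)
m=(C[...,2]>.050)&(C[...,2]<.058)&(np.hypot(C[...,0]-.5,C[...,1]-.24)<.024); print("disc",m.sum(),cv2.minEnclosingCircle(C[m][:,:2].astype(np.float32)),np.median(C[m],0))
a=np.radians(-9.7); ux=np.array([np.cos(a),np.sin(a)]); uy=np.array([-ux[1],ux[0]]); P=np.array([.5,.24])
m=(C[...,2]>.044)&(C[...,2]<.051)&(np.hypot(C[...,0]-.5,C[...,1]-.24)<.062); D=C[m][:,:2]-P; B=np.c_[D@ux,D@uy]; B=B[(B[:,0]<-.022)&(B[:,1]>-.02)]; print("bar",len(B),np.median(B,0),B.min(0),B.max(0))
print("start",P+ux*-.042+uy*-.020)
for th in np.arange(.2,1.58,.171):
    d=np.array([-np.cos(th),np.sin(th)]); n=np.array([np.sin(th),np.cos(th)])
    c=.040*d-n*(.006+.0115*n[0]+.014*n[1]); print(round(th,2),np.round(c,4),np.round(P+ux*c[0]+uy*c[1],4))
s=readout.get_state(); print(s["ee_pos"],s["tool_rot"])
E
```

```text
disc 1638 ((0.5035809874534607, 0.24045652151107788), 0.02099289558827877) [0.50176687 0.24121707 0.0517116 ]
bar 618 [-0.0373029   0.00972633] [-0.05244609  0.00065098] [-0.02207355  0.01780966]
start [0.45523067 0.22736248]
0.2 [-0.0436 -0.0136] [0.4548 0.2339]
0.37 [-0.0457 -0.0071] [0.4538 0.2407]
0.54 [-0.0466  0.0001] [0.4541 0.248 ]
0.71 [-0.046   0.0079] [0.456  0.2556]
0.88 [-0.0437  0.0159] [0.4596 0.263 ]
1.06 [-0.0397  0.0235] [0.4649 0.2698]
1.23 [-0.0338  0.0304] [0.4718 0.2756]
1.4 [-0.0264  0.036 ] [0.4801 0.2799]
1.57 [-0.0177  0.04  ] [0.4893 0.2824]
[0.47987792 0.29574302 0.29074988] [-3.1413235  -0.04328354  2.97240935]
```

```bash
python3 -m creep '[[-0.4,-2.5,0,-12,-35,0,0],[0,0,0,-10,-33,0,0],[0,0,0,0,0,0,0]]'; python3 -m creep '[[0,0,0,0,0,-30,0],[0,0,0,0,0,-30,0],[0,0,0,0,0,-30,0],[0,0,0,0,0,0,0]]'
```

```text
clock: 6.55
ee_pos: [0.4578, 0.2256, 0.2878]
tool_rot: [-3.138, -0.0, 2.972]
contact_force: [1.1, 0.3, 0.2]
width: -0.0001
clock: 7.05
ee_pos: [0.4587, 0.2284, 0.1946]
tool_rot: [-3.14, -0.0, 2.972]
contact_force: [0.1, -0.6, 0.6]
width: -0.0003
```

```bash
python3 -m creep '[[0,0,0,-1,-4,-25,0],[0,0,0,0,0,-25,0],[0,0,0,0,0,0,0]]'
python3 - <<'E'
from h import *
p=optics.get_image("wrist"); s=readout.get_state(); print(s["ee_pos"],s["contact_force"])
cv2.imwrite("pics/w3.png",p["img"][:,:,::-1])
E
```

```text
clock: 7.42
ee_pos: [0.4603, 0.2273, 0.1468]
tool_rot: [3.139, 0.004, 2.974]
contact_force: [-0.9, -0.5, 0.5]
width: 0.0004
[0.46116714 0.22772807 0.14811652] [ 0.22851094 -0.52376479  0.18305863]
```

View pics/w3.png

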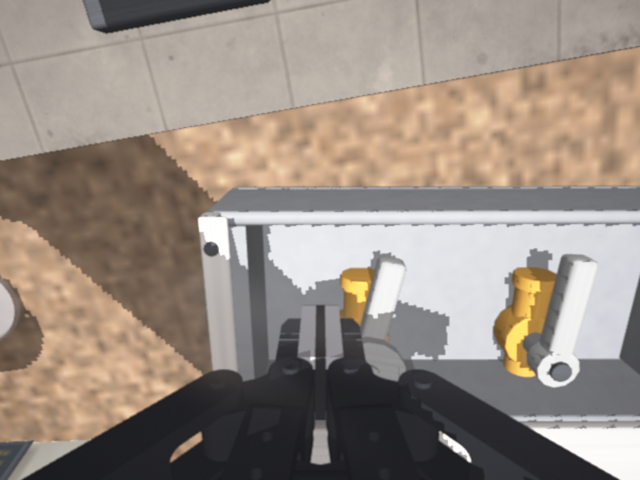

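The closed tips at (320,310) are to the right of the marked bar (bar end at (390,265)), clear of the right wall and the disc. I'll descend to bar height.

```bash
python3 -m creep '[[0,0,0,-4,-2,-18,0],[0,0,0,0,0,-16,0],[0,0,0,0,0,0,0]]'
```

```text
clock: 7.85
ee_pos: [0.4604, 0.2281, 0.118]
tool_rot: [3.132, 0.012, 2.974]
contact_force: [0.8, -0.5, -0.0]
width: 0.0003
```

```bash
python3 -m creep '[[0,0,0,-5,0,-7,0],[0,0,0,-1,5,0,0],[0,0,0,-1,5,0,0]]'
```

```text
clock: 8.22
ee_pos: [0.4542, 0.2392, 0.1124]
tool_rot: [3.13, 0.014, 2.973]
contact_force: [-0.8, -0.6, -0.4]
width: 0.0
```

```bash
python3 -m creep '[[0,0,0,1,5,0,0],[0,0,0,1,5,0,0],[0,0,0,1,5,0,0]]'; python3 -m creep '[[0,0,0,3,5,0,0],[0,0,0,3,5,0,0]]'
```

```text
clock: 8.6
ee_pos: [0.4576, 0.2535, 0.1125]
tool_rot: [3.133, 0.014, 2.973]
contact_force: [-0.7, -2.5, 0.7]
width: -0.0002
clock: 8.85
ee_pos: [0.4637, 0.2638, 0.1123]
tool_rot: [3.134, 0.013, 2.973]
contact_force: [-1.0, -2.6, 0.6]
width: 0.0002
```

Contact is steady at about 2.6 N, so the handle is turning. Continuing along the arc.

```bash
python3 -m creep '[[0,0,0,4.5,6,0,0],[0,0,0,5,4,0,0],[0,0,0,5,4,0,0]]'; python3 -m creep '[[0,0,0,5,2,0,0],[0,0,0,5,1,0,0]]'
```

```text
clock: 9.22
ee_pos: [0.4778, 0.279, 0.1115]
tool_rot: [3.135, 0.01, 2.973]
contact_force: [-2.0, -1.7, 0.2]
width: -0.0002
clock: 9.48
ee_pos: [0.488, 0.2832, 0.1112]
tool_rot: [3.135, 0.009, 2.974]
contact_force: [-2.5, -0.8, -0.5]
width: -0.0001
```

```bash
python3 -m creep '[[0,0,0,4,0,0,0],[0,0,0,3,0,0,0]]'; python3 -m creep '[[0,0,0,3,-0.5,0,0],[0,0,0,3,-0.5,0,0]]'
```

```text
clock: 9.72
ee_pos: [0.4917, 0.2838, 0.1108]
tool_rot: [3.137, 0.0, 2.975]
contact_force: [-11.8, -2.7, 7.5]
width: -0.0001
clock: 9.98
ee_pos: [0.4925, 0.284, 0.1107]
tool_rot: [3.14, -0.012, 2.976]
contact_force: [-10.6, -1.9, 6.9]
width: -0.0001
```

The stop force rises at (0.4917, 0.284), as predicted for fully shut. I'll back off straight, rise, and check both the cover and the handle.

```bash
python3 -m creep '[[0,0,0,-12,2,0,0],[0,0,0,-3,0,20,0],[0,-0.5,0,0,0,50,0],[0,0,0,0,0,50,0],[0,0,0,0,0,50,0],[0,0,0,0,0,0,0]]'
python3 - <<'E'
from h import *
p=optics.get_image("wrist"); save(p,"w4.png"); C=cloud(p); print(readout.get_state()["ee_pos"])
a=np.radians(-9.7); ux=np.array([np.cos(a),np.sin(a)]); uy=np.array([-ux[1],ux[0]])
T={}
for n in("disc_pivot","disc_tip","bare_pivot","bare_tip"):
    for r in models.tip_of(n,p)[:1]: T[n]=at_z(p,r["point"],.042)[:2]; print(n,r["point"],round(r["confidence"],2),np.round(T[n],4))
for k in("disc","bare"):
    d=T[k+"_tip"]-T[k+"_pivot"]; print(k,np.arctan2(d@uy,-(d@ux)),np.hypot(*d))
P=np.array([.502,.241]); m=(C[...,2]>.044)&(C[...,2]<.051); D=C[m][:,:2]-P; B=np.c_[D@ux,D@uy]; B=B[(B[:,1]>.021)&(B[:,1]<.058)&(abs(B[:,0])<.012)].astype(np.float32); print("bar",len(B),cv2.minAreaRect(B),cv2.fitLine(B,cv2.DIST_L2,0,.01,.01).ravel())
for c in("top",):
    q=optics.get_image(c); C=cloud(q); m=(C[...,2]>.074)&(C[...,2]<.09)&(np.hypot(C[...,0]-.585,C[...,1]-.278)<.06); print("ridge",m.sum(),cv2.minAreaRect(C[m][:,:2].astype(np.float32)) if m.sum() else 0)
    cv2.imwrite("pics/t4.png",cv2.resize(q["img"][170:340,180:430,::-1],None,fx=3.2,fy=3.2))
E
```

```text
clock: 10.72
ee_pos: [0.4803, 0.2876, 0.2949]
tool_rot: [3.126, 0.012, 2.976]
contact_force: [0.5, -0.1, -0.6]
width: -0.0002
[0.47937685 0.28702248 0.29247376]
disc_pivot [260.4, 244.5] 0.75 [0.5016 0.2386]
bare_pivot [374.6, 243.1] 0.95 [0.5161 0.3293]
bare_tip [386.3, 180.8] 0.77 [0.4675 0.3444]Traceback (most recent call last):
  File "<stdin>", line 8, in <module>
KeyError: 'disc_tip'
```

View pics/w4.png

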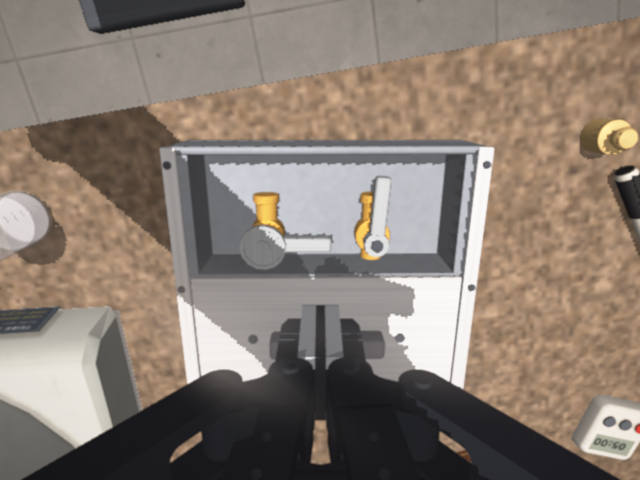

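The marked bar now lies crosswise, from (285,243) to (331,243), and the bare handle is still pointing forward. I'll move the arm back and measure the angle and the cover.

```bash
python3 - <<'E'
from h import *
p=optics.get_image("wrist"); C=cloud(p); P=np.array([.502,.241])
a=np.radians(-9.7); ux=np.array([np.cos(a),np.sin(a)]); uy=np.array([-ux[1],ux[0]])
m=(C[...,2]>.042)&(C[...,2]<.051); D=C[m][:,:2]-P; B=np.c_[D@ux,D@uy]; B=B[(B[:,1]>.024)&(B[:,1]<.058)&(abs(B[:,0])<.014)].astype(np.float32); print("bar",len(B),cv2.minAreaRect(B))
E
python3 -m creep '[[0,0,0,-30,50,10,0],[0,0,0,-35,50,0,0],[0,0,0,-35,50,0,0],[0,0,0,-35,50,0,0],[0,0,0,-20,40,0,0],[0,0,0,0,30,0,0],[0,0,0,0,0,0,0]]'
python3 - <<'E'
from h import *
a=np.radians(-9.7); ux=np.array([np.cos(a),np.sin(a)])
q=optics.get_image("top"); C=cloud(q); m=(C[...,2]>.074)&(C[...,2]<.09)&(np.hypot(C[...,0]-.585,C[...,1]-.278)<.06); r=cv2.minAreaRect(C[m][:,:2].astype(np.float32)); print("ridge",m.sum(),r,"moved",(np.array(r[0])-[.4915,.294])@ux)
cv2.imwrite("pics/t4.png",cv2.resize(q["img"][170:340,180:430,::-1],None,fx=3.2,fy=3.2,interpolation=cv2.INTER_CUBIC))
for n,z in(("beaker",0),("white_jar",0),("brass_weight",0),("stopper",0)):
    r=models.tip_of(n,q); print(n,r[0]["point"] if r else None)
E
```

```text
bar 598 ((-0.0016901111230254173, 0.03906713426113129), (0.029852665960788727, 0.011603339575231075), 89.64048767089844)
clock: 11.9
ee_pos: [0.3143, 0.5597, 0.2862]
tool_rot: [-3.132, -0.006, 2.972]
contact_force: [-0.8, -0.7, -0.1]
width: -0.0004
ridge 274 ((0.5828450918197632, 0.2789710462093353), (0.08891105651855469, 0.01673275977373123), 81.1166763305664) moved 0.09257139299068061
beaker [405.3, 303.8]
white_jar [350.8, 182.7]
brass_weight [199.4, 303.4]
stopper None
```

View pics/t4.png

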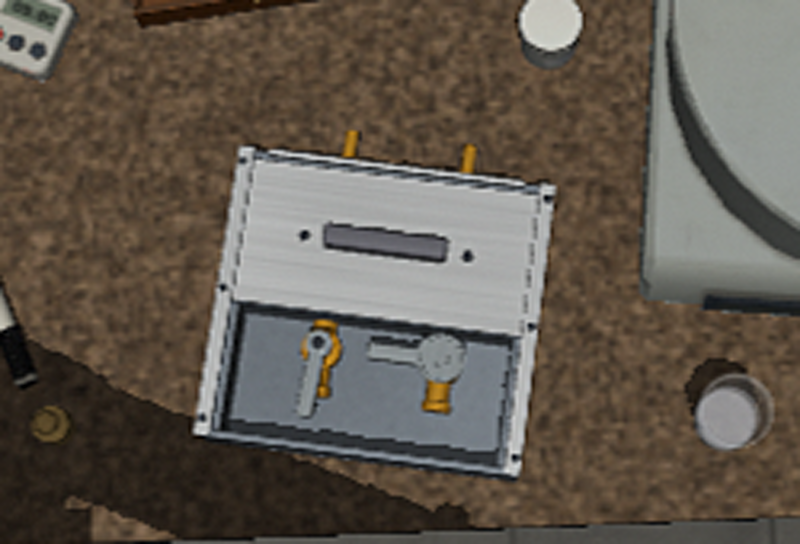

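```bash
python3 -c "
from h import *
hand_in()"
```

```text
the job is handed in; nothing more can be done
```

I slid the cover fully back by its ridge, turned the disc-marked handle a quarter turn clockwise until it was shut, and handed the job in at about 12 s. I pushed with closed fingers throughout and didn't pinch anything. The arm was clear of everything at hand-in.

**Last checks**
- **Cover:** the force rose to about 14 N at the end stop. The ridge moved 92.6 mm by the top camera, or about 100 mm with the estimated 7 mm it was already open. The whole well shows in the last picture.
- **Marked handle:** the force rose to about 12 N at its stop, where I predicted it. The bar measures 89.6° in the box frame, crosswise to its pipe.
- **Bare handle:** still open, with its tip within about 2 mm of where it was.
- **Things around:** the beaker, white jar and brass weight are within about 2 pixels of where they were.

**Failed or disagreed:** the networks did not find the marked handle's tip after it was shut, so I measured the bar from depth instead. They also missed the stopper in the last picture, and it lay outside the crop I viewed, so it was not rechecked. The arm never came near it.

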